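Zero the angle dial and draw the index pin of a welding turntable

ROBOT

A 6-joint arm with a two-finger parallel gripper is mounted at the origin on a cart in front of the work surface, level with it; the furniture and walls round the work are solid. World frame = base frame: x ahead of the robot, y to its left, z up, the work surface at z = 0. Lengths are in m, angles in degrees, forces in N, time in s.
With the tool pointing down it reaches from about 0.2 to 0.875 m from the base axis. Payload 3.4 kg.
Tool frame: the origin (TCP) lies at the very end of the fingers, on their centre line; the grasp point (between the pads) lies 19 mm behind it; z points along the fingers, y is the line along which they close (so a half turn about z gives the same grasp; the last joint's range is limited). The gripper opens to 94 mm and grips with 3 to 60 N. Pads are 16 mm wide; open, the fingers measure 119 mm over their backs; the gripper's body (75 mm by 177 mm) begins 78 mm behind the grasp point.
Start: joints at [62.051, 15.808, 86.224, -0, 77.962, -6.933], TCP at [0.206, 0.537, 0.205] pointing down, gripper open.
Joint ranges: [-165.64, 165.64], [-43.16, 119.46], [12.63, 154.43], [-67.54, 247.53], [6.08, 155.33], [-154.97, 154.97]. Speed limits (degrees/s): [147.25, 147.25, 180, 180, 180, 180].

INTERFACE

Orientations are given as [roll, pitch, yaw] about the fixed x, y, z axes, in that order (R = Rz(yaw) Ry(pitch) Rx(roll)).
In Python, from plant import r, vision, job gives the robot as it stands.
- The arm moves only by the tool play_rows, never from a script. Its argument "commands" is one flat list of numbers, 5 for each row, row after row: the finger opening in mm, from 0 to 94, then the shift along the tool's x, y, z normalised to -1 to 1, where 1 is 0.15 m, then the turn about the tool's z normalised to -1 to 1, where 1 is pi rad. A call has 1 to 8 rows; each row shifts and turns the commanded pose from where the row before left it, along the tool's axes as they then stand; what a row does not reach is not made up. A row lasts 1/8 s, in which the tool goes at most 62.5 mm and 10.7 degrees, less where a joint would pass 70% of its speed; a pose out of reach is approached as far as the arm can. A call with a number of a shift or a turn outside -1 to 1 is refused whole. A call with a gripper value outside its range is refused whole. The fingers move at their own pace and stop on an object; the grip force is fixed at half the most. Time passes only in rows, so rows that do not move let the fingers close. It gives the time, the measured TCP pose, the force, the opening and the grip force at its end, in the units of the state.
- r.state(): the state, without advancing time (a new reading comes with each control period).
- vision.get_image(name): name is "scene" or "top" or "wrist"; returns a dict with "frame" (480x640x3 uint8, blue, green, red), "range_z" (480x640 float32, m along the optical axis (not along the pixel's ray), 0 where there is no reading), "camera_matrix" (3x3 intrinsics, pixels), "eye" and "attitude" of the camera in the world; the wrist camera has in their place "mount" (4x4, takes a point from camera to tool coordinates, whose origin is the TCP and whose axes are the flange's). Camera axes: x right, y down, z forward; pixel columns grow to the right and rows downward; lengths in m; the calibration is good to about 2 mm. A picture is of the moment at which its call begins: read the wrist's pose just before it.
- job.sign_off(): hands the job in; it is judged then, once.
The state is a dict: "t": time; "qpos": joint angles; "qvel": joint speeds; "effort": joint torques, N m; "tcp_pos": TCP position; "tool_rot": TCP orientation; "wrist_force": force on the tool from outside, world axes, zero at the start; "torque": the same for the moment, N m; "width": finger opening in m; "grip_force": force on a finger pad.
Only numpy, scipy, OpenCV 4.12 (cv2) and the standard library are available. Lean on these libraries where they do the work, as an engineer would, in place of code of your own. Each camera call takes 0.05 s, during which the arm holds its last target. There are 200 camera calls.

TASK

The welding turntable is pinned at its first station. With the pin still in its hole, turn the knurled dial knob on its hub until the dial's zero arrow points at the fixed pointer (to within half a division of ten degrees); then pull the black spring plunger straight up until its pin is fully drawn, right up to its stop, and keep holding it there so that I can swing the plate and read its angle from zero: the program finishes while you still hold the plunger up in the gripper. Do not turn the plate itself, and leave the loose things round the turntable alone.

Things in the scene. Friction and masses are not known exactly. Their poses are not given: they have to be found in the camera images.
- turntable: welding turntable fixed to the table: grey cast base, bare steel plate 270 mm across, its top at z = 57 mm. Origin on the plate's axis at table height, z up. The plunger stands 118 mm from the axis along the turntable's own -y, on a grey post (to 190 mm from the axis, 87 mm high) with an arm over the rim. Three spacer rings, bolted on the plate, reach z = 75 mm, 67 mm and more from the axis.
- index_plate (a joint): angle of the plate (rad, positive anticlockwise from above), 0 at the first station where it is pinned. The pin locks it with about 0.006 rad of play; with the pin drawn it turns with a drag of about 0.25 N m. It must stay within 0.05 rad of 0.
- angle_dial (a joint): reading of the dial (rad, positive anticlockwise from above): 0 when its zero arrow points at the fixed pointer. It starts 0.5 to 2.5 rad anticlockwise of zero, so it is turned back clockwise as seen from above. Friction (0.06 N m) keeps it where it is left; limits at +-3.1. One division is 10 degrees (0.175 rad).
- dial_knob (a point): centre of the dial's knurled dark-steel knob, on the plate's axis at z = 88 mm: a cylinder 44 mm in diameter from z = 73 to 103 mm, gripped at any yaw. A pale line on its top runs from the middle towards the zero arrow. Below it a neck 32 mm in diameter, then the dial's aluminium flange, 100 mm across, top at z = 63 mm.
- dial_zero (a point): tip of the zero arrow: a solid black arrowhead 14 mm long and 11 mm wide, pointing outward at the edge of the dial's flange, 49 mm from the axis, at z = 63 mm; all other marks of the dial are thin lines.
- pointer_tip (a point): tip of the fixed cone-shaped pointer that runs from the plunger's arm towards the axis; the tip stands beside the edge of the dial's flange, 53 mm from the axis, at z = 66 mm. The zero arrow's tip must come to face it.
- index_plunger (a joint): height by which the plunger is pulled up (m): 0 = pin 9 mm deep in its hole, 0.009 = pin tip level with the plate's top, 0.016 = stop. A spring pulls it down with about 5 N at 0, rising to 12 N at the stop; it snaps back when let go. Fully drawn means more than 0.0135.
- plunger_knob (a point): centre of the plunger's black pull knob, moving with it: an upright cylinder 26 mm in diameter, 31 mm high, from z = 94 to 125 mm with the pin in (centre at z = 110 mm). Below it a hexagon nut and sleeve up to 31 mm wide, top at z = 92 mm, on the arm 36 mm wide, top at z = 82 mm. Pull straight up.
- spare_ring: a spare bare-steel spacer ring, 48 mm across, 18 mm high, lying flat and loose on the table left of the turntable; origin under its centre. Bystander.
- weld_magnet: loose welding angle magnet, a flat plate of clipped-triangle shape, 82 x 82 x 15 mm, lying on the table left of the turntable; origin under its centre. Bystander.
- spanner_17: loose combination spanner, 218 mm long, 33 mm wide, 7 mm thick, lying flat right of the turntable; origin under its middle, length along its y. Bystander.
- cone_part: loose turned steel part, 30 mm diameter and 60 mm long along its y with a conical end, lying on its side right of and behind the turntable; origin under its middle. Bystander.

How it is judged (in metres and radians):
On the way, in this order (a step that is already met when the one before it is completed fails the run):
1. with the pin still in its hole, the dial is turned to zero (value of joint angle_dial between -0.087 and 0.087 rad and value of joint index_plunger below 0.003 m), for 0.3 s.
2. the plunger is drawn fully up, with the dial still at zero (value of joint angle_dial between -0.087 and 0.087 rad and value of joint index_plunger above 0.0135 m), for 0.3 s.
At the end, for the whole second after the job is handed in: The gripper's fingers hold the plunger (more than 1 N of contact) drawn up by more than 13.5 mm of its 16 mm, the dial reads zero within 0.087 rad (5 degrees), and the plate is within 0.05 rad of its first station (all of step 2 and value of joint index_plate between -0.05 and 0.05 rad and contact force between the fingers and index_plunger above 1 N); the arm keeps its last pose, push and grip.
It fails at once if the pin is drawn out of its hole while the dial is still off zero (value of joint index_plunger above 0.008 m and not (value of joint angle_dial between -0.12 and 0.12 rad)).
It fails at once if the plate is turned (not (value of joint index_plate between -0.05 and 0.05 rad)).
It fails at once if a loose thing beside the turntable is pushed away (distance of any of spare_ring, weld_magnet, spanner_17, cone_part from where it was at the start of the episode above 0.015 m).
It also fails if it takes over 58 s, if anything falls off the work surface, if the arm or the gripper's body presses on something with over 40 N, if the wrist force passes 120 N, or if a joint passes its speed limit or range.

## Working session

There is one attempt and no reset: what is moved stays moved. The work goes in short steps, Python scripts to look and compute and a tool call to move; the robot and the scene stay as the last step left them, time stands still between calls to the robot, and variables do not carry over. Pictures are saved under pics/ and viewed, at most 10 in all, crops included, and the job is handed in when it is done.

Besides the shell and the picture viewer there is one more tool, called after "Call:" as a command line: name --argument value ..., lists and objects as JSON in quotes. play_rows: Moves the arm, as the interface text tells. Its arguments: {"type":"object","properties":{"commands":{"type":"array"}},"required":["commands"]}

```bash
mkdir -p pics; cat > h.py <<'E'
import numpy as np, cv2
from plant import r, vision, job
from scipy.spatial.transform import Rotation as R
def get(n):
    s=r.state(); im=vision.get_image(n); return s,im
def cam(s,im):
    if "mount" in im:
        T=np.eye(4); T[:3,:3]=R.from_euler('xyz',s["tool_rot"],degrees=True).as_matrix(); T[:3,3]=s["tcp_pos"]
        return T@np.array(im["mount"])
    T=np.eye(4); a=np.array(im["attitude"],float)
    T[:3,:3]=a if a.shape==(3,3) else R.from_euler('xyz',a,degrees=True).as_matrix()
    T[:3,3]=im["eye"]; return T
def onz(s,im,u,v,z):
    T=cam(s,im); K=im["camera_matrix"]; d=T[:3,:3]@np.linalg.inv(K)@[u,v,1]; return T[:3,3]+d*(z-T[2,3])/d[2]
def bydepth(s,im,u,v):
    T=cam(s,im); K=im["camera_matrix"]; return T[:3,3]+T[:3,:3]@(np.linalg.inv(K)@[u,v,1])*im["range_z"][int(v),int(u)]
E
python3 - <<'E'
from h import *
print(r.state())
for n in ("top","scene"):
    s,im=get(n); cv2.imwrite(f"pics/{n}0.png",im["frame"]); print(n,im["camera_matrix"],im.get("eye"),im.get("attitude"))
    np.savez(f"{n}0.npz",**{k:np.array(v) for k,v in im.items()})
E
```

```text
{'t': 0.0, 'qpos': array([ 6.20523554e+01,  1.58467159e+01,  8.62941422e+01, -1.30972391e-03,
        7.79613805e+01, -6.93212160e+00]), 'qvel': array([ 0.00451171,  0.00820521, -0.05126616, -0.09596029,  0.02402088,
       -0.03874925]), 'effort': array([-1.77041642e-03, -4.04574895e+01, -2.37235057e+01,  7.01710721e-02,
        3.45603295e-02, -1.55685257e-04]), 'tcp_pos': array([0.20594833, 0.53624949, 0.20462126]), 'tool_rot': array([-1.79898354e+02, -1.10684507e-02,  1.58984741e+02]), 'wrist_force': array([-0.97326151,  0.23335663, -0.43519236]), 'torque': array([ 0.00525673, -0.04447591, -0.03675743]), 'grip_force': 0.0, 'width': 0.09412955782114042}
top [[443.96693334   0.         316.95476547]
 [  0.         443.96693334 240.73805857]
 [  0.           0.           1.        ]] [ 0.29682835 -0.02297994  1.26056328] [-1.68499601e+02 -5.28472025e-02 -8.48451987e+01]
scene [[583.65703132   0.         321.90888546]
 [  0.         583.65703132 235.57525044]
 [  0.           0.           1.        ]] [-0.272817   -0.62616641  0.84772463] [-126.14770799   -0.32066677  -52.46054873]
```

View pics/top0.png

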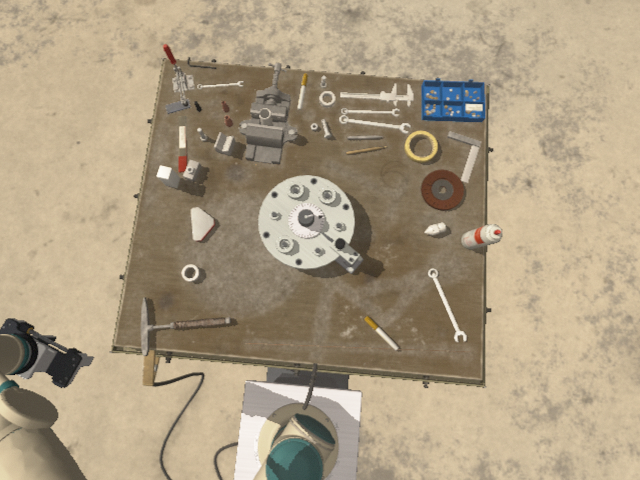

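View pics/scene0.png

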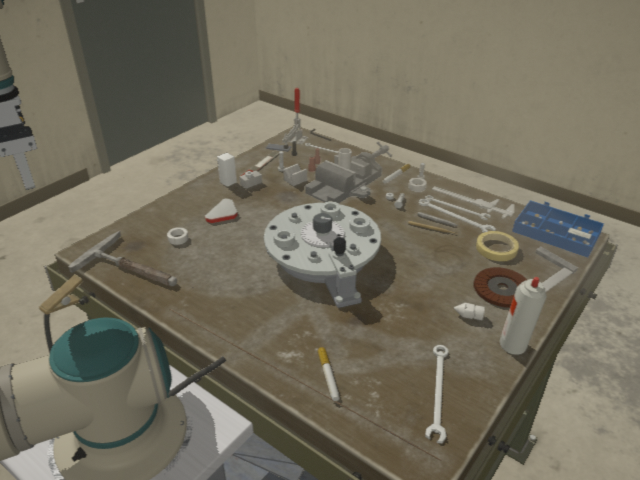

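The top view shows the turntable at about (307,220), with the dial knob at (307,217), the plunger at (340,243) and the post running down and right to (352,262). I'll enlarge it and compute positions.

```bash
python3 - <<'E'
from h import *
im=dict(np.load("top0.npz")); s=None
c=im["frame"][165:285,240:400]; cv2.imwrite("pics/top0c.png",cv2.resize(c,None,fx=5,fy=5,interpolation=cv2.INTER_CUBIC))
im2=dict(np.load("scene0.npz")); c=im2["frame"][190:320,250:410]; cv2.imwrite("pics/scene0c.png",cv2.resize(c,None,fx=5,fy=4.6,interpolation=cv2.INTER_CUBIC))
print(onz(s,im,307,217,.103),onz(s,im,340,243,.125), bydepth(s,im,307,217),bydepth(s,im,340,243))
E
```

```text
[0.59397703 0.02964087 0.103     ] [ 0.52644498 -0.06365414  0.125     ] [0.5935748  0.02956964 0.10456689] [ 0.52742343 -0.06382747  0.12016112]
```

View pics/top0c.png

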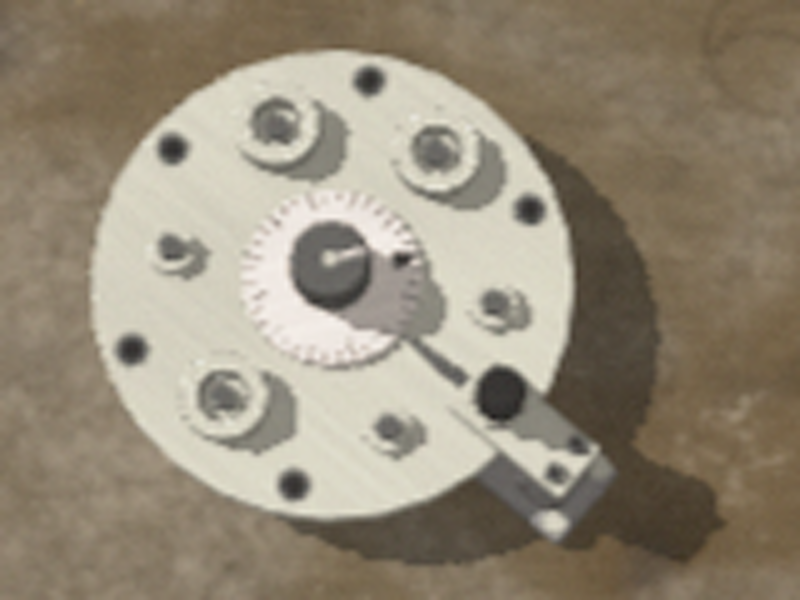

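Knob top centre is at about (306,218), the arrow at (321,216.6) and the plunger top at (340.4,243.4). The arrow sits roughly 60° anticlockwise of the pointer. I'll move over the turntable for a wrist view.

Call:
play_rows --commands '[70, -0.3, -0.19, 0, 0, 70, -0.3, -0.19, 0, 0, 70, -0.3, -0.19, 0, 0, 70, -0.3, -0.19, 0, 0, 70, -0.3, -0.19, 0, 0, 70, -0.3, -0.19, 0, 0, 70, -0.3, -0.19, 0, 0, 70, -0.3, -0.19, 0, 0]'

```text
t: 1.1
tcp_pos: [0.4611, 0.1933, 0.2052]
tool_rot: [180.0, -0.0, 159.0]
wrist_force: [0.3, 0.2, 0.5]
width: 0.0699
grip_force: 0.0
```

Call:
play_rows --commands '[70, -0.3, -0.19, 0, 0, 70, -0.3, -0.19, 0, 0, 70, -0.3, -0.19, 0, 0, 70, -0.3, -0.19, 0, 0, 70, 0, 0, 0, 0.05, 70, 0, 0, 0, 0.05, 70, 0, 0, 0, 0.05, 70, 0, 0, 0, 0.05]'

```text
t: 2.1
tcp_pos: [0.5873, 0.0238, 0.2049]
tool_rot: [-179.9, -0.0, 122.7]
wrist_force: [-0.0, -0.1, 0.2]
width: 0.0703
grip_force: 0.0
```

Call:
play_rows --commands '[70, 0, 0, 0, 0.05, 70, 0, 0, 0, 0.05, 70, 0, 0, 0, 0.03, 70, 0, 0, 0, 0, 70, 0, 0, 0, 0]'

```text
t: 2.72
tcp_pos: [0.5875, 0.0239, 0.2052]
tool_rot: [-180.0, -0.0, 99.7]
wrist_force: [-0.6, -0.2, 0.1]
width: 0.07
grip_force: 0.0
```

```bash
python3 - <<'E'
from h import *
s,im=get("wrist"); cv2.imwrite("pics/w1.png",im["frame"]); np.savez("w1.npz",**{k:np.array(v) for k,v in im.items()}); np.savez("s1.npz",**s)
print(s["tcp_pos"],s["tool_rot"],s["qpos"],im["mount"],im["camera_matrix"])
E
```

```text
[0.58748908 0.02388385 0.20520072] [-1.79970814e+02 -1.16856428e-02  9.96635291e+01] [-4.45334776e+00  1.69547587e+01  8.46100931e+01  4.30106083e-03
  7.84663031e+01 -1.41177409e+01] [[-6.24742815e-04 -9.71931218e-01 -2.35264354e-01  6.78418987e-02]
 [ 9.99999535e-01 -7.80171565e-04  5.67576745e-04 -5.44014529e-04]
 [-7.35192116e-04 -2.35263890e-01  9.71931254e-01 -1.78206741e-01]
 [ 0.00000000e+00  0.00000000e+00  0.00000000e+00  1.00000000e+00]] [[368.46160948   0.         322.71205795]
 [  0.         368.46160948 241.76015141]
 [  0.           0.           1.        ]]
```

View pics/w1.png

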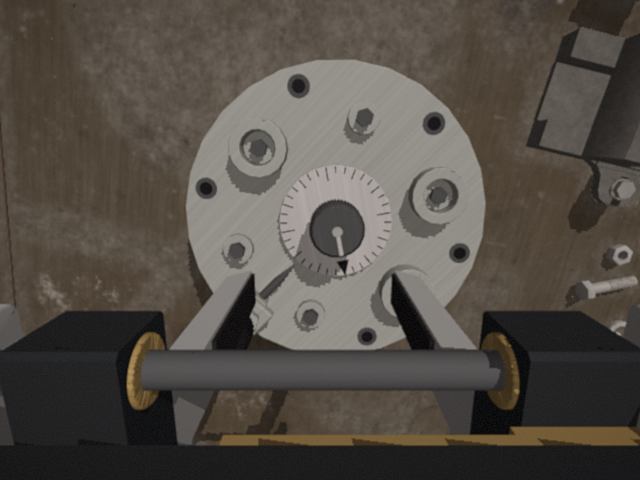

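The wrist view shows the knob top centre at (337,229), the flange centre at about (335,220), the arrow tip at (344,275) and the pointer tip at (294,266). I'll convert these with the calibration.

```bash
python3 - <<'E'
from h import *
im=dict(np.load("w1.npz")); s=dict(np.load("s1.npz"))
f=lambda u,v,z:onz(s,im,u,v,z).round(4)
k=f(337,228.5,.103); fl=f(335,220.5,.063); pl=f(336,206,.057)
a=f(344,275,.063); p=f(294,266.5,.066)
print(k,fl,pl,a,p, bydepth(s,im,337,228))
t=dict(np.load("top0.npz"))
kt=onz(None,t,306,218,.103); pt=onz(None,t,340.4,243.4,.125); print(kt,pt,np.linalg.norm((pt-kt)[:2]))
# plate outline / knob outline by height mask in the top range image
for nm,i,st in(("top",t,None),("wrist",im,s)):
    T=cam(st,i);K=i["camera_matrix"];v,u=np.mgrid[0:480,0:640]
    P=(np.linalg.inv(K)@np.stack([u.ravel(),v.ravel(),np.ones(u.size)]))*i["range_z"].ravel()
    W=(T[:3,:3]@P).T+T[:3,3]
    d=np.hypot(*(W[:,:2]-k[:2]).T); ok=i["range_z"].ravel()>0
    m=ok&(d<.04)&(abs(W[:,2]-.103)<.006); c=W[m][:,:2]; print(nm,"knob",(c.min(0)+c.max(0))/2,np.ptp(c,axis=0),W[m][:,2].mean())
    m=ok&(abs(W[:,2]-.057)<.005)&(d<.17)&(d>.1); 
    e=cv2.minEnclosingCircle(W[m][:,:2].astype(np.float32)*1000); print(nm,"plate",e)
    dp=np.hypot(*(W[:,:2]-pt[:2]).T); m=ok&(dp<.025)&(W[:,2]>.118); c=W[m][:,:2]
    if m.sum(): print(nm,"plunger",(c.min(0)+c.max(0))/2,np.ptp(c,axis=0),W[m][:,2].mean(),W[m][:,2].max())
ang=lambda q,c:np.degrees(np.arctan2(q[1]-c[1],q[0]-c[0]))
for c in(k,fl): print("arrow",ang(a,c),np.hypot(*(a-c)[:2]),"ptr",ang(p,c),np.hypot(*(p-c)[:2]),"plunger",ang(pt,c),np.hypot(*(pt-c)[:2]))
E
```

```text
[0.5962 0.0361 0.103 ] [0.5962 0.0351 0.063 ] [0.5951 0.0471 0.057 ] [ 0.6131 -0.0133  0.063 ] [ 0.5669 -0.012   0.066 ] [0.59621153 0.036345   0.1022815 ]
[0.5909732  0.03205699 0.103     ] [ 0.52547907 -0.06477737  0.125     ] 0.11690326477604611
top knob [0.5953486  0.03415329] [0.04216746 0.04152859] 0.10317155219894834
top plate ((584.612548828125, 22.471397399902344), 151.22177124023438)
top plunger [ 0.52809574 -0.06223564] [0.02529216 0.02439094] 0.12415885899397042 0.12992893345396128
wrist knob [0.59650808 0.03392321] [0.04329499 0.0434524 ] 0.10162887694317159
wrist plate ((596.4500732421875, 33.82422637939453), 134.89541625976562)
wrist plunger [ 0.53775698 -0.05995191] [0.00948262 0.01570508] 0.12152966047726767 0.1248823576056392
arrow -71.11391263029067 0.05221082263286033 ptr -121.34758366155194 0.05632139913034832 plunger -125.03270000411818 0.12319778017039712
arrow -70.75214895279316 0.051265680528010164 ptr -121.88494509488484 0.0554698116095593 plunger -125.30145576008715 0.12238030194102925
```

Heights and sizes agree. The axis is at (0.5962, 0.0342), and the plunger is 118 mm away at azimuth -125.2°. The arrow is at about -70.4°, so the turn is roughly 53–55° clockwise. Next I align, descend to TCP z = 0.075 and grip.

Call:
play_rows --commands '[70, 0.058, 0.069, 0, 0, 70, 0, 0, 0.22, 0, 70, 0, 0, 0.22, 0, 70, 0, 0, 0.22, 0, 70, 0, 0, 0.13, 0, 70, 0, 0, 0.077, 0, 70, 0, 0, 0, 0, 70, 0, 0, 0, 0]'

```text
t: 3.78
tcp_pos: [0.5974, 0.0343, 0.0763]
tool_rot: [179.9, 0.0, 99.6]
wrist_force: [-0.0, 0.1, -0.6]
width: 0.0698
grip_force: 0.0
```

Call:
play_rows --commands '[50, 0, 0, 0, 0, 46, 0, 0, 0, 0, 40, 0, 0, 0, 0, 40, 0, 0, 0, 0, 40, 0, 0, 0, 0, 40, 0, 0, 0, 0]'

```text
t: 4.53
tcp_pos: [0.597, 0.0342, 0.0758]
tool_rot: [179.9, 0.0, 99.6]
wrist_force: [1.6, -0.1, 1.9]
width: 0.043
grip_force: 30.0
```

Call:
play_rows --commands '[40, 0, 0, 0, 0.045, 40, 0, 0, 0, 0.045, 40, 0, 0, 0, 0.045, 40, 0, 0, 0, 0.045, 40, 0, 0, 0, 0.045, 40, 0, 0, 0, 0.045, 40, 0, 0, 0, 0.027, 40, 0, 0, 0, 0]'

```text
t: 5.52
tcp_pos: [0.5975, 0.0341, 0.0758]
tool_rot: [179.9, -0.1, 46.2]
wrist_force: [2.8, -0.4, 1.5]
width: 0.0435
grip_force: 30.0
```

```bash
python3 - <<'E'
from h import *
s,im=get("wrist"); print(s["tcp_pos"],s["tool_rot"],s["torque"],s["wrist_force"],s["qpos"])
cv2.imwrite("pics/w2.png",im["frame"]);np.savez("w2.npz",**{k:np.array(v) for k,v in im.items()}); np.savez("s2.npz",**s)
E
```

```text
[0.59750145 0.03405047 0.07582197] [ 1.79901528e+02 -8.58303121e-02  4.61737353e+01] [-0.01325231 -0.28447602 -0.06456131] [ 2.7505808  -0.43394134  1.51871157] [-3.39844695e+00  2.32649516e+01  9.44216251e+01  1.67068944e-03
  6.21828037e+01  4.04271136e+01]
```

View pics/w2.png

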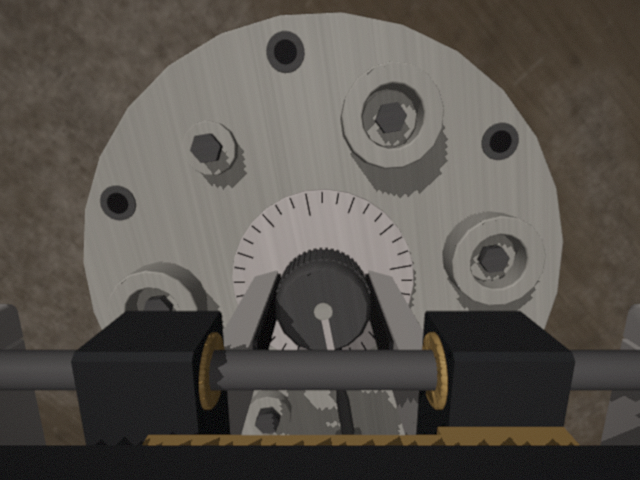

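The knob turned with the fingers: its line still points the same way in the tool view, from (323,312) to (333,350). Next I release, rise and check the arrow against the pointer.

Call:
play_rows --commands '[46, 0, 0, 0, 0, 55, 0, 0, 0, 0, 70, 0, 0, 0, 0, 70, 0, 0, -0.1, 0, 70, 0, 0, -0.25, 0, 70, 0, 0, -0.25, 0, 70, 0, 0, -0.25, 0, 70, 0, 0, 0, 0]'

```text
t: 6.58
tcp_pos: [0.5986, 0.0341, 0.2072]
tool_rot: [179.6, -0.3, 46.1]
wrist_force: [0.3, 0.8, 0.0]
width: 0.0698
grip_force: 0.0
```

Call:
play_rows --commands '[70, 0, 0, 0, 0, 70, 0, 0, 0, 0]'

```text
t: 6.82
tcp_pos: [0.5953, 0.0342, 0.2013]
tool_rot: [-179.9, 0.1, 46.1]
wrist_force: [-0.3, -0.5, -0.0]
width: 0.07
grip_force: 0.0
```

```bash
python3 - <<'E'
from h import *
s,im=get("wrist"); print(s["tcp_pos"],s["tool_rot"])
cv2.imwrite("pics/w3.png",cv2.resize(im["frame"][150:350,200:460],None,fx=3,fy=3,interpolation=cv2.INTER_CUBIC));np.savez("w3.npz",**{k:np.array(v) for k,v in im.items()}); np.savez("s3.npz",**s)
E
```

```text
[0.59532321 0.03420783 0.20132315] [-1.79857493e+02  1.16407543e-01  4.61239016e+01]
```

View pics/w3.png

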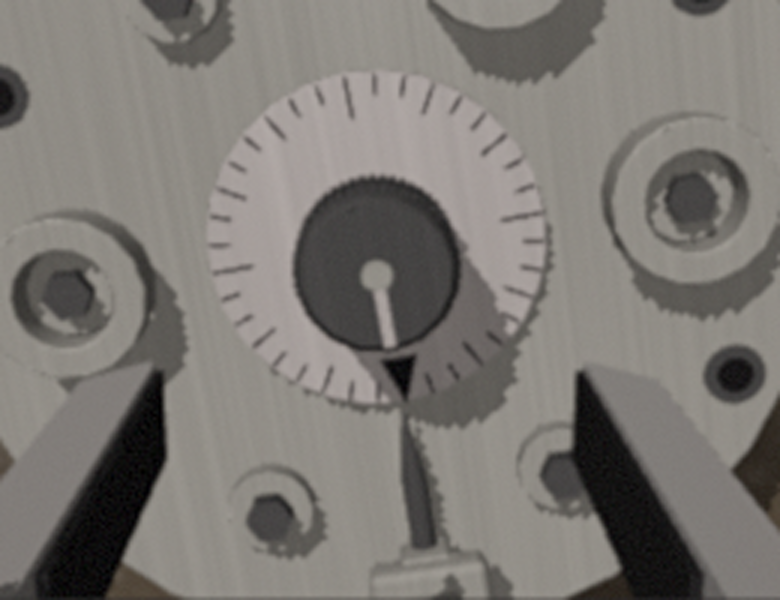

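Arrow tip at crop (404,400) and pointer tip at (405,412), seen from a dial centre of (379,239), line up to within about 1°. I'll check that numerically and move above the plunger.

Call:
play_rows --commands '[60, -0.19, 0.032, 0, 0, 60, -0.19, 0.032, 0, 0, 60, -0.19, 0.032, 0, 0, 60, -0.2, 0.032, 0, 0, 60, 0, 0, 0, 0, 60, 0, 0, 0, 0, 60, 0, 0, 0, 0]'

```text
t: 7.75
tcp_pos: [0.5307, -0.0616, 0.2026]
tool_rot: [-180.0, -0.0, 46.2]
wrist_force: [-1.0, 0.4, -0.4]
width: 0.06
grip_force: 0.0
```

```bash
python3 - <<'E'
from h import *
im=dict(np.load("w3.npz")); s=dict(np.load("s3.npz"))
f=lambda u,v,z:onz(s,im,200+u/3,150+v/3,z)
c=f(379,239,.063);a=f(404,400,.063);p=f(405,412,.066);k=f(377,264,.103)
ang=lambda q,c:np.degrees(np.arctan2(q[1]-c[1],q[0]-c[0]))
print(c,k,a,p,ang(a,c),ang(p,c),np.hypot(*(a-c)[:2]),np.hypot(*(p-c)[:2]))
s,i=get("wrist"); print(s["tcp_pos"],s["tool_rot"],s["qpos"])
T=cam(s,i);K=i["camera_matrix"];v,u=np.mgrid[0:480,0:640]
W=(T[:3,:3]@((np.linalg.inv(K)@np.stack([u.ravel(),v.ravel(),np.ones(u.size)]))*i["range_z"].ravel())).T+T[:3,3]
m=(np.hypot(*(W[:,:2]-[.529,-.0625]).T)<.028)&(abs(W[:,2]-.125)<.005);q=W[m]
print(m.sum(),(q.min(0)+q.max(0))/2,np.ptp(q,axis=0))
cv2.imwrite("pics/w4.png",i["frame"])
E
```

```text
[0.59835301 0.03355358 0.063     ] [0.59902222 0.03542385 0.103     ] [ 0.56935805 -0.00764924  0.063     ] [ 0.56763907 -0.00977145  0.066     ] -125.1345428658933 -125.33355235894818 0.05038233615941778 0.05310747863451417
[ 0.53069241 -0.06159765  0.20260886] [-1.79969389e+02 -2.13161050e-02  4.61745744e+01] [-1.41093779e+01  1.23962632e+01  9.13707200e+01  3.46807193e-02
  7.62490380e+01  2.97077936e+01]
844 [ 0.52924017 -0.06254539  0.12268359] [0.0257189  0.02576807 0.00536276]
```

View pics/w4.png

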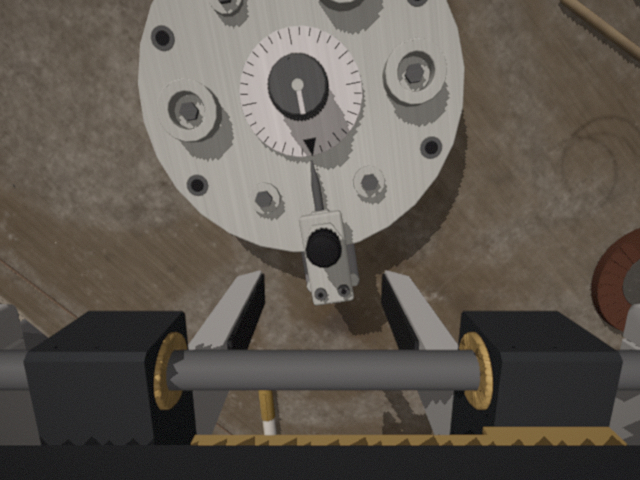

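The dial is within about 0.2° of the pointer. The plunger knob at (323,247) measures (0.5292,-0.0625) and 25.7 mm across, matching the earlier estimate. I'll descend to TCP z ≈ 0.098 and grip.

Call:
play_rows --commands '[60, -0.011, -0.003, 0.15, 0, 60, 0, 0, 0.2, 0, 60, 0, 0, 0.2, 0, 60, 0, 0, 0.1, 0, 60, 0, 0, 0.045, 0, 60, 0, 0, 0, 0, 60, 0, 0, 0, 0]'

```text
t: 8.68
tcp_pos: [0.5296, -0.0634, 0.0996]
tool_rot: [179.9, -0.1, 46.1]
wrist_force: [-0.3, 0.3, 0.6]
width: 0.06
grip_force: 0.0
```

Call:
play_rows --commands '[40, 0, 0, 0, 0, 30, 0, 0, 0, 0, 20, 0, 0, 0, 0, 20, 0, 0, 0, 0, 20, 0, 0, 0, 0, 20, 0, 0, 0, 0]'

```text
t: 9.43
tcp_pos: [0.5292, -0.0637, 0.0988]
tool_rot: [179.9, -0.0, 46.1]
wrist_force: [1.4, -2.3, 0.7]
width: 0.025
grip_force: 30.0
```

Call:
play_rows --commands '[20, 0, 0, -0.0135, 0, 20, 0, 0, -0.0135, 0, 20, 0, 0, -0.0135, 0, 20, 0, 0, -0.0135, 0, 20, 0, 0, -0.0135, 0, 20, 0, 0, -0.0135, 0, 20, 0, 0, -0.013, 0, 20, 0, 0, -0.013, 0]'

```text
t: 10.42
tcp_pos: [0.5291, -0.0636, 0.114]
tool_rot: [180.0, 0.0, 46.1]
wrist_force: [4.8, -3.4, -11.8]
width: 0.0252
grip_force: 29.9
```

Call:
play_rows --commands '[20, 0, 0, 0, 0, 20, 0, 0, 0, 0, 20, 0, 0, 0, 0, 20, 0, 0, 0, 0]'

```text
t: 10.92
tcp_pos: [0.5292, -0.0636, 0.1138]
tool_rot: [180.0, 0.0, 46.1]
wrist_force: [5.3, -3.8, -12.0]
width: 0.0254
grip_force: 29.9
```

The plunger is up about 15 mm at 12 N. I'll nudge it to the stop.

Call:
play_rows --commands '[20, 0, 0, -0.005, 0, 20, 0, 0, -0.004, 0, 20, 0, 0, 0, 0, 20, 0, 0, 0, 0, 20, 0, 0, 0, 0]'

```text
t: 11.55
tcp_pos: [0.5291, -0.0637, 0.1149]
tool_rot: [180.0, 0.0, 46.1]
wrist_force: [5.5, -3.7, -12.9]
width: 0.0252
grip_force: 29.9
```

```bash
python3 - <<'E'
from h import *
s,i=get("wrist"); print(s["tcp_pos"],s["wrist_force"],s["grip_force"],s["width"])
cv2.imwrite("pics/w5.png",i["frame"])
s,i=get("scene"); cv2.imwrite("pics/sc5.png",cv2.resize(i["frame"][170:330,230:430],None,fx=4,fy=3.75,interpolation=cv2.INTER_CUBIC))
E
```

```text
[ 0.52914938 -0.06365708  0.11488162] [  5.51722564  -3.67388115 -12.88972777] 29.93838548543863 0.025208716745124607
```

View pics/w5.png

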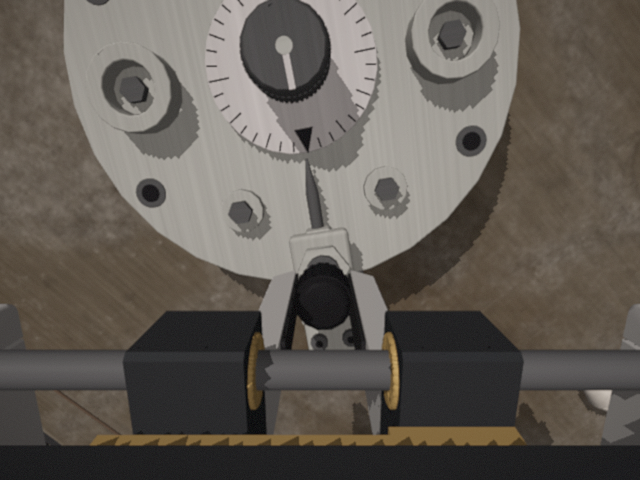

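View pics/sc5.png

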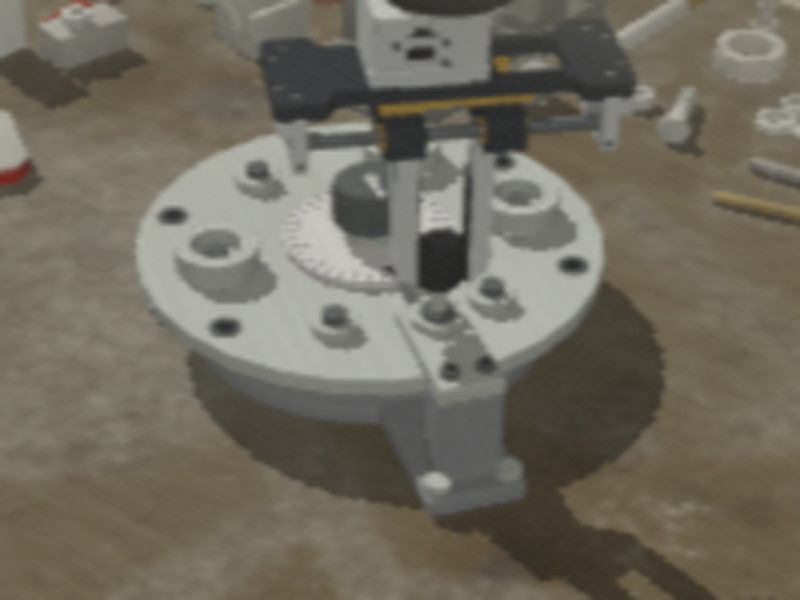

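The wrist view shows the knob held at (323,297) and the arrow still facing the pointer at (305,150). The scene view shows the pin drawn, with a gap under the knob at crop (438,295). One more small nudge should show the stop as a jump in force.

Call:
play_rows --commands '[20, 0, 0, -0.007, 0, 20, 0, 0, 0, 0, 20, 0, 0, 0, 0, 20, 0, 0, 0, 0]'

```text
t: 12.15
tcp_pos: [0.5291, -0.0637, 0.1149]
tool_rot: [-180.0, 0.0, 46.1]
wrist_force: [7.7, -3.6, -18.3]
width: 0.0252
grip_force: 29.9
```

The TCP did not rise and the force jumped to 18 N, so the plunger is at its stop and held without slipping.

```bash
python3 -c "
from h import *
print(job.sign_off()); s=r.state(); print(s['tcp_pos'],s['wrist_force'],s['grip_force'])"
```

```text
the job is handed in; nothing more can be done
None
the job is handed in; nothing more can be done
```

I turned the dial's zero arrow to within about 0.2° of the pointer, drew the plunger up to its stop (about 16 mm) and handed the job in with the gripper still holding it; the hand-in returned no verdict.

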